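Fit the wing handle to the inclined valve and close it

ROBOT

A 7-joint arm with a two-finger parallel gripper is mounted at the origin on a cart in front of the work surface, level with it; the furniture and walls round the work are solid. World frame = base frame: x ahead of the robot, y to its left, z up, the work surface at z = 0. Lengths are in m, angles in rad, forces in N, time in s.
With the tool pointing down it reaches from about 0.4 to 0.875 m from the base axis. Payload 19.3 kg.
Tool frame: the origin (TCP) lies at the very end of the fingers, on their centre line; the grasp point (between the pads) lies 19 mm behind it; z points along the fingers, y is the line along which they close (so a half turn about z gives the same grasp; the last joint's range is limited). The gripper opens to 85 mm and grips with 20 to 120 N. Pads are 22 mm wide; open, the fingers measure 114 mm over their backs; the gripper's body (76 mm by 85 mm) begins 54 mm behind the grasp point. The pads swing forward as they close: fully open they stand 13 mm farther back than shut.
Start: joints at [1.135, 0.521, -0.036, 1.599, 0.021, 1.021, -0.113], TCP at [0.224, -0.584, 0.231] pointing down, gripper open.
Joint ranges: [-2.91, 2.91], [-0.3, 2.13], [-1.5, 1.42], [0.17, 2.43], [-1.26, 4.41], [0.16, 1.93], [-2.52, 2.52]. Speed limits (rad/s): [1.89, 1.89, 2.39, 2.39, 3.01, 3.01, 3.01].

INTERFACE

Orientations are given as [roll, pitch, yaw] about the fixed x, y, z axes, in that order (R = Rz(yaw) Ry(pitch) Rx(roll)).
In Python, from workcell import bot gives the robot as it stands.
- The arm moves only by the tool servo_tool, never from a script. Its argument "plan" is a list of rows, each a list of 7 numbers: the finger opening in cm, from 0 to 8.54, then the shift along the tool's x, y, z in cm, then the turn, a rotation vector about the tool's x, y, z in degrees. In form: [[fingers, x, y, z, wx, wy, wz], ...]. A call has 1 to 10 rows; each row is the pose to reach, as a shift and turn from the pose commanded when the call began, along the tool's axes at that moment; what a row does not reach only later rows make up. A row lasts 1/10 s, in which the tool goes at most 50 mm and 8.59 degrees, less where a joint would pass 70% of its speed; a pose out of reach is approached as far as the arm can. A call with a gripper value outside its range is refused whole. The fingers move at their own pace and stop on an object; "force" is the grip in N (left out, the last holds). Time passes only in rows, so rows that repeat a pose let the fingers close. It gives the time, the measured TCP pose, the force, the opening and the grip force at its end, in the units of the state.
- bot.observe(): the state, without advancing time (a new reading comes with each control period).
- bot.grab_frame(name): name is "scene" or "top"; returns a dict with "frame" (384x512x3 uint8, blue, green, red), "mtx" (3x3 intrinsics, pixels), "k1" (the pictures are not rectified: a ray, as slopes to the right and down, at radius r is drawn at 1 + k1 r^2 times it, then the intrinsics apply), "R" (3x3) and "t" (3): a world point X has camera coordinates R X + t. Camera axes: x right, y down, z forward; pixel columns grow to the right and rows downward; lengths in m; the calibration is good to about 2 mm. A picture is of the moment at which its call begins. There is no depth.
- bot.job_done(): hands the job in; it is judged then, once.
The state is a dict: "clock": time; "qpos": joint angles; "qd": joint speeds; "joint_efforts": joint torques, N m; "position": TCP position; "tool_rot": TCP orientation; "force": force on the tool from outside, world axes, zero at the start; "moment": the same for the moment, N m; "grip_width": finger opening in m; "finger_force": force on a finger pad.
Only numpy, scipy, OpenCV 4.12 (cv2) and the standard library are available. Lean on these libraries where they do the work, as an engineer would, in place of code of your own. Each camera call takes 0.05 s, during which the arm holds its last target. There are 200 camera calls.

TASK

The valve on the bench has lost its handle. Take the larger of the two wing handles, fit it fully home on the valve's bare square spindle, and only then turn it clockwise with the handle until the valve is closed at its stop. Leave the handle on the spindle, and leave the small handle, the beaker and the smallest bottle where they stand.

Things in the scene. Friction and masses are not known exactly. Their poses are not given: they have to be found in the camera images.
- big_handle: Larger wing handle, loose, upright, bore down, 0.12 kg. Hub 27x27x22 mm with square bore 15.4 mm wide, 22 deep, mouth bevelled 1.5, sides parallel to x and y. Above it a flat wing (the grip) 56 long (its x), 12 thick (its y), from 22 to 54 mm above the underside. Origin: centre of hub's underside (bore mouth); z up through the wing. Any of the four quarter-turn fits is right.
- small_handle: Smaller wing handle, loose, same build, too small for this spindle: hub 20x20x16 mm, wing 36x9 mm, 38 mm high in all. Origin: centre of its underside. To be left alone. The two handles may stand in either place.
- valve: Brass valve fixed to the bench on a plate 130x90x8 mm (x by y). Origin: centre of plate's underside. Pipe stub with hexagon ends (36 mm across, 144 mm overall) along its x, axis 55 mm up. From its middle the bonnet leans 26 degrees from vertical to the valve's -x (to the robot), ending in a hexagon nut 40 mm across and, beyond it, the bare steel spindle.
- spindle_seat (a point): Centre of the spindle's round shoulder (32 mm across) on which the hub sits when home; about 114 mm above the bench. z points outwards along the spindle, 26 degrees from vertical. A square of 14x14 mm, sides parallel to this frame's x and y, stands 20 mm out of the shoulder along z; its last 5 mm taper to 9x9. The frame turns with the spindle.
- spindle (a joint): Turn of the spindle, rad, growing clockwise seen looking at the spindle's end (rotation about the point's -z). Stop 0 (open) to stop 1.57 (closed); starts between 0.1 and 0.6. Stays where it is left: friction 0.12 N m, no spring. The handle has about 0.1 rad of play on the square either way.
- beaker: Small empty glass beaker, 52 mm across, 70 mm high, loose, to the right of the valve. Origin: centre of its underside.
- drop_bottle: Smallest white screw-cap bottle, 34 mm across, 82 mm high, loose, to the left of the valve. Origin: centre of its underside.
Things that resemble listed ones, but are neither listed nor needed, are in the scene too. Leave any brown look-alike of the valve alone. What is shaped like the big_handle but black or turquoise is not meant.

How it is judged:
By the outcome, as a careful person would: the job done as asked, in the order asked, and still so for the second after the job is handed in, with the robot touching nothing.
It also fails if it takes over 45 s, if anything falls off the work surface, if the arm or the gripper's body presses on something with over 40 N, if the wrist force passes 120 N, or if a joint passes its speed limit or range.

## Working session

There is one attempt and no reset: what is moved stays moved. The work goes in short steps, Python scripts to look and compute and a tool call to move; the robot and the scene stay as the last step left them, time stands still between calls to the robot, and variables do not carry over. Pictures are saved under pics/ and viewed, at most 10 in all, crops included, and the job is handed in when it is done.

Besides the shell and the picture viewer there is one more tool, called after "Emit:" in YAML: its name, and indented under it one key for each argument. servo_tool: Moves the arm, as the interface text tells. Its arguments: {"type":"object","properties":{"plan":{"type":"array","items":{"type":"array","items":{"type":"number"}}},"force":{"type":"number"}},"required":["plan"]}

```bash
mkdir -p pics; ls
python3 - <<'E'
from workcell import bot
import cv2,pickle
print(bot.observe())
for n in("scene","top"):
    d=bot.grab_frame(n); cv2.imwrite(f"pics/{n}0.png",d["frame"]); pickle.dump(d,open(f"{n}0.pkl","wb"))
    print(n,d["mtx"],d["k1"],d["R"],d["t"])
E
```

```text
pics
{'clock': 0.0, 'qpos': array([ 1.13481571,  0.52203654, -0.03630584,  1.59996767,  0.02120371,
        1.02111094, -0.11280345]), 'qd': array([-0.00037758,  0.0011998 , -0.00109163,  0.00092   ,  0.0004532 ,
        0.00028751, -0.00038441]), 'joint_efforts': array([ 1.69779312e-03, -9.27098322e+01,  1.98022306e+00, -3.69924724e+01,
        1.77652814e-02,  8.47032265e-03,  1.71860017e-05]), 'position': array([ 0.2233869 , -0.58336841,  0.23072638]), 'tool_rot': array([-3.14045912e+00,  9.45973331e-05,  3.65749764e-01]), 'force': array([ 0.32908674,  0.0684795 , -0.94215454]), 'moment': array([ 0.02415202, -0.01022698, -0.00458078]), 'finger_force': 0.0, 'grip_width': 0.08547540544016653}
scene [[423.49197699   0.         261.62346169]
 [  0.         423.49197699 191.663315  ]
 [  0.           0.           1.        ]] -0.0008811355817067626 [[-0.61173608 -0.791005    0.00949021]
 [-0.50811324  0.38370595 -0.77109706]
 [ 0.60630018 -0.47653    -0.63664688]] [0.37270644 0.34949736 0.69254977]
top [[378.08306251   0.         253.82992711]
 [  0.         378.08306251 190.81928373]
 [  0.           0.           1.        ]] -0.02279009189600794 [[ 0.00950457 -0.99988127  0.01212863]
 [-0.98074435 -0.01168737 -0.19494596]
 [ 0.19506457 -0.01004221 -0.98073899]] [0.00688964 0.57640085 0.98658465]
```

View pics/scene0.png

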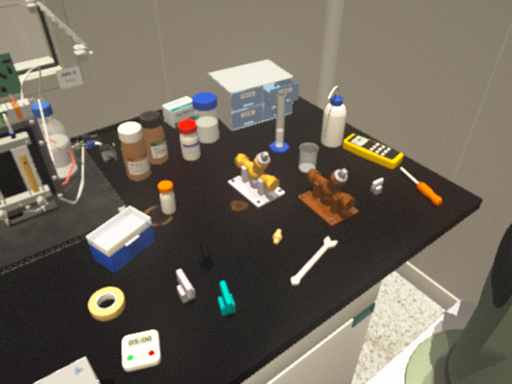

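View pics/top0.png

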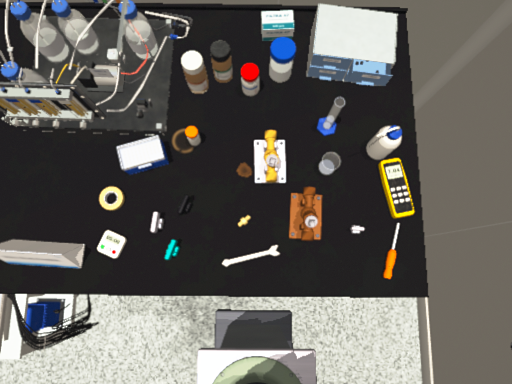

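The top view has +x up and +y to the left. Things that could be the big handle:
- grey wing at scene (185,286) / top (156,221)
- grey wing at scene (377,186) / top (357,229)
- black at (206,253), turquoise at (227,298), yellow piece at (277,237)

The last three are ruled out by colour. The white-plated brass valve is at scene (257,178), and the brown look-alike is at (330,195).

```bash
cat > h.py <<'E'
import numpy as np,cv2,pickle
def dist(d): return np.array([d["k1"],0,0,0,0.])
def proj(d,X):
    return cv2.projectPoints(np.atleast_2d(np.float64(X)),cv2.Rodrigues(d["R"])[0],d["t"],d["mtx"],dist(d))[0][:,0]
def ray(d,uv):
    p=cv2.undistortPoints(np.float64([[uv]]),d["mtx"],dist(d))[0,0]
    v=d["R"].T@np.r_[p,1]; return -d["R"].T@d["t"],v/np.linalg.norm(v)
def onz(d,uv,z):
    c,v=ray(d,uv); return c+v*(z-c[2])/v[2]
def tri(d1,uv1,d2,uv2):
    A=[];b=[]
    for d,uv in((d1,uv1),(d2,uv2)):
        c,v=ray(d,uv);P=np.eye(3)-np.outer(v,v);A.append(P);b.append(P@c)
    x=np.linalg.lstsq(np.vstack(A),np.hstack(b),rcond=None)[0]
    return x,[np.linalg.norm(A[i]@x-b[i]) for i in(0,1)]
def load(n): return pickle.load(open(n+".pkl","rb"))
def crop(f,u,v,w,h,k): 
    return cv2.resize(f[v:v+h,u:u+w],(w*k,h*k),interpolation=cv2.INTER_CUBIC)
E
python3 - <<'E'
from h import *
s,t=load("scene0"),load("top0")
a=crop(s["frame"],220,145,66,66,6);b=crop(t["frame"],237,120,66,66,6)
c=crop(s["frame"],160,255,44,33*2-16,8)[:200*2,:];c=crop(s["frame"],160,260,66,50,6);e=crop(t["frame"],130,196,66,50,6)
cv2.imwrite("pics/c1.png",np.vstack([np.hstack([a,b])[:,:792],np.hstack([c,e])[:200*1]]) if 0 else np.hstack([a,b]))
cv2.imwrite("pics/c2.png",np.vstack([np.hstack([c,e])[:300],np.hstack([crop(s["frame"],350,165,66,50,6),crop(t["frame"],330,205,66,50,6)])]))
print("cam",ray(s,(0,0))[0],ray(t,(0,0))[0])
for n,p in(("big?",((185,286),(156,221))),("small?",((377,186),(357,229))),("valve",((257,178),(270,160)))):
    print(n,onz(s,p[0],.03),onz(t,p[1],.03),tri(s,p[0],t,p[1]))
for d,n in((s,"s"),(t,"t")):
  g=d["frame"].astype(int); m=((g.min(2)>120)&(g.max(2)-g.min(2)<35)).astype(np.uint8)
  k,l,st,ce=cv2.connectedComponentsWithStats(m)
  for i in range(1,k):
    if 15<st[i,4]<700: print(n,st[i],ce[i].round(1))
E
```

```text
cam [-0.01431084  0.49072918  0.70686898] [0.37278868 0.02353292 1.0798655 ]
big? [0.49015518 0.28359357 0.03      ] [0.49272699 0.28422613 0.03      ] (array([0.49220696, 0.28379027, 0.02841342]), [np.float64(0.001050815401287371), np.float64(0.0010508154012869387)])
small? [ 0.47013053 -0.26582236  0.03      ] [ 0.47642307 -0.27611197  0.03      ] (array([ 0.47798282, -0.27906943,  0.01847981]), [np.float64(0.00053412696291795), np.float64(0.0005341269629180839)])
valve [ 0.68191719 -0.04056232  0.03      ] [ 0.67265205 -0.03292844  0.03      ] (array([ 0.66979555, -0.03195531,  0.04134979]), [np.float64(0.0005219490643441405), np.float64(0.0005219490643442364)])
s [88 50  6  5 20] [90.3 51.8]
s [ 42  65  42  25 514] [66.9 76.3]
s [38 70  5 10 22] [39.8 74.3]
s [231  87  62  61 509] [276.1 117. ]
s [197  91  20   5  20] [206.5  91.8]
s [240  90  16   9  88] [247.5  94.4]
s [253 101  12  13  42] [259.9 105.4]
s [  0 102  13  10  91] [  5.7 106.4]
s [271 105   5   4  16] [273.3 106.8]
s [230 106  19  11  51] [236.9 110.1]
s [240 109  16   9  79] [247.5 113.1]
s [  2 113  11  19  66] 
[... 2243 characters left out ...]
6] [400.6 187.5]
t [390 187   5   5  18] [392.2 189.2]
t [104 191  14  14  47] [109.  195.7]
t [398 191  10   6  38] [402.5 193.6]
t [392 194   5   4  18] [394.  195.3]
t [393 197  17   7  58] [401.2 200.3]
t [150 212   8  21 106] [153.6 221.7]
t [305 216  12  11 108] [310.7 220.9]
t [157 219   6  10  36] [159.4 223.2]
t [392 223   8  26  84] [395.3 235.5]
t [351 225  14   8  76] [356.9 228.9]
t [ 97 230  29  29 498] [110.8 243.6]
t [222 245  58  22 335] [251.6 255.9]
t [  0 294   5  33  88] [  1.1 305.9]
t [ 15 294  59  35 682] [ 47.8 303.8]
t [ 74 294  14  27 279] [ 80.8 306. ]
t [424 297  10  87 372] [428.5 341.4]
t [ 37 327  20  10 110] [ 45.2 331.1]
t [230 374  16  10  34] [236.6 379.1]
```

View pics/c1.png

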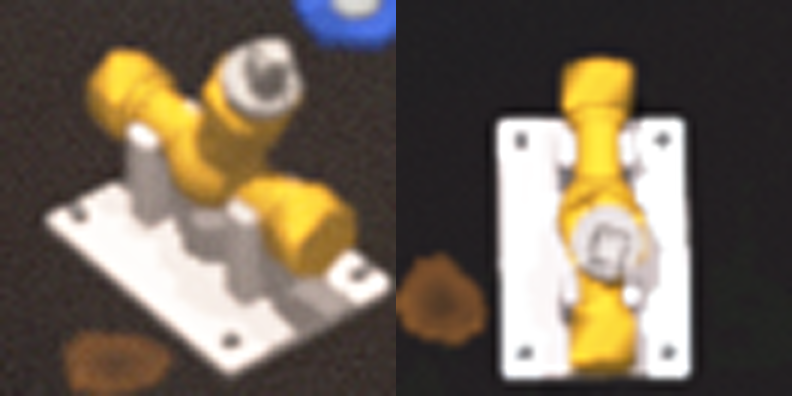

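View pics/c2.png

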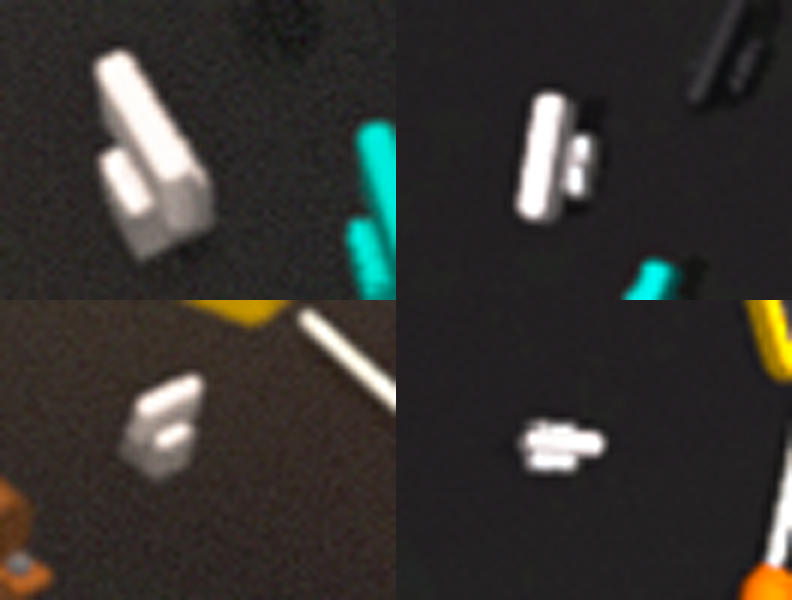

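The crops settle it: the grey wing at scene (185,286) is clearly the larger handle, and the one at (377,186) is the small one. The valve's spindle tip is near scene (264,157) and top (272,160). Next I measure the wing, the plate and the spindle square.

Run:
```python
from h import *
s,t=load("scene0"),load("top0")
T=lambda x,y:(130+(x-396)/6,196+y/6)   # top crop of handle
S=lambda x,y:(160+x/6,260+y/6)
a,b=T(547,92),T(535,222); A,B=onz(t,a,.054),onz(t,b,.054)
print("wing ends",A,B,np.linalg.norm(A-B),"mid",(A+B)/2,"yaw",np.degrees(np.arctan2(*(A-B)[1::-1])))
a,b=S(117,52),S(187,180); A,B=onz(s,a,.054),onz(s,b,.054)
print("scene",A,B,np.linalg.norm(A-B),"mid",(A+B)/2,"yaw",np.degrees(np.arctan2(*(A-B)[1::-1])))
# valve plate from top
g=t["frame"][120:200,240:300].astype(int); g=t["frame"].astype(int)
m=((g.min(2)>120)&(g.max(2)-g.min(2)<40)).astype(np.uint8); mm=np.zeros_like(m); mm[135:188,250:292]=m[135:188,250:292]
pts=cv2.findNonZero(mm); r=cv2.minAreaRect(pts); bx=cv2.boxPoints(r); print(r)
c=np.array([onz(t,p,.008) for p in bx]); print(c.round(4),"ctr",c.mean(0),[np.linalg.norm(c[i]-c[i-1]).round(4) for i in range(4)])
for i in range(2): 
  e=c[i+1]-c[i]; print(np.degrees(np.arctan2(e[1],e[0])))
# spindle tip
p1=(220+265/6,145+75/6);p2=(237+(606-396)/6,120+242/6); print(p1,p2,tri(s,p1,t,p2))
o=c.mean(0);print("tip pred proj",proj(s,[o[0]-.0376,o[1],.132]),proj(t,[o[0]-.0376,o[1],.132]))
a=crop(s["frame"],248,145,30,30,13);b=crop(t["frame"],257,145,30,30,13)
cv2.imwrite("pics/c3.png",np.hstack([a,b]))
```

```text
wing ends [0.5164613  0.28211063 0.054     ] [0.45734929 0.28401136 0.054     ] 0.059142556953662814 mid [0.48690529 0.283061   0.054     ] yaw -1.8416958213719512
scene [0.51601298 0.27831484 0.054     ] [0.4570638  0.28637834 0.054     ] 0.05949811691390439 mid [0.48653839 0.28234659 0.054     ] yaw -7.788996850393955
((269.5, 161.0), (42.0, 31.0), 90.0)
[[ 0.7399  0.0135  0.008 ]
 [ 0.7412 -0.0787  0.008 ]
 [ 0.6132 -0.0778  0.008 ]
 [ 0.6121  0.0123  0.008 ]] ctr [ 0.67661098 -0.03267554  0.008     ] [np.float64(0.1278), np.float64(0.0922), np.float64(0.128), np.float64(0.0901)]
-89.20216910307897
179.60604258578195
(264.1666666666667, 157.5) (272.0, 160.33333333333334) (array([ 0.64612317, -0.03397673,  0.11804259]), [np.float64(0.000727700352947941), np.float64(0.0007277003529485836)])
tip pred proj [[265.34943587 154.18618921]] [[272.01100506 161.69906185]]
```

View pics/c3.png

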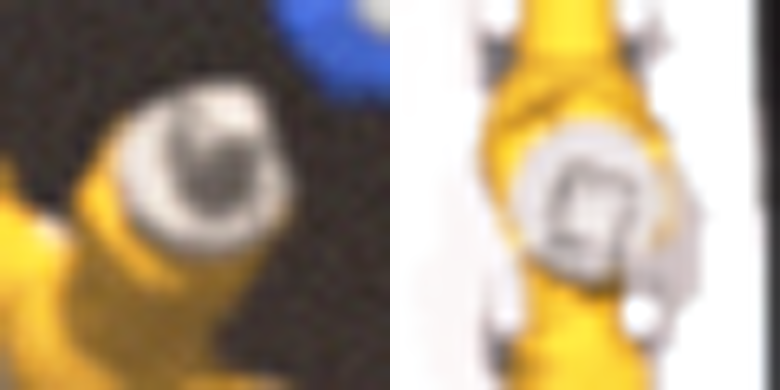

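The top crop shows the spindle square turned about 12° clockwise from the valve's x axis. The shoulder centre matches the geometry: predicted (0.648,-0.033,0.114), triangulated (0.646,-0.034,0.118). I'll grip the wing half-turned, yaw ≈ 175°, so joint 7 keeps room for the clockwise turn. First I compute the moves.

```bash
cat >> h.py <<'E'
from scipy.spatial.transform import Rotation as Ro
def delta(o,pos,R):
    R0=Ro.from_euler("xyz",o["tool_rot"]); 
    return np.r_[R0.inv().apply(np.array(pos)-o["position"])*100, (R0.inv()*R).as_rotvec(degrees=True)].round(2)
def down(yaw): return Ro.from_euler("xyz",[180,0,yaw],degrees=True)
E
python3 - <<'E'
from h import *
from workcell import bot
o=bot.observe()
print(delta(o,[.45,-.15,.26],down(95)),delta(o,[.487,.283,.15],down(175)))
t=load("top0");s=load("scene0")
# plate side lines for several yaws: compare with crop-measured edge points
for L in (((497,120),(503,378)),((685,120),(692,375))):
  P=[onz(t,(237+(x-396)/6,120+y/6),.008) for x,y in L]; e=P[0]-P[1]; print(P,np.degrees(np.arctan2(e[1],e[0])))
E
```

```text
[ 3.666e+01 -3.237e+01 -2.890e+00 -5.000e-02 -3.000e-02 -7.404e+01] [ 5.5600e+01 -7.1470e+01  8.1500e+00 -2.0000e-02 -8.0000e-02 -1.5404e+02]
[array([0.73992402, 0.01401087, 0.008     ]), array([0.60915293, 0.00986496, 0.008     ])] 1.815875096520488
[array([ 0.74122206, -0.07920148,  0.008     ]), array([ 0.61176013, -0.08169606,  0.008     ])] 1.1038891218861027
```

Emit:
servo_tool:
  plan:
    - [5,36.7,-32.4,-2.9,0,0,-74]
    - [5,36.7,-32.4,-2.9,0,0,-74]
    - [5,36.7,-32.4,-2.9,0,0,-74]
    - [5,36.7,-32.4,-2.9,0,0,-74]
    - [5,36.7,-32.4,-2.9,0,0,-74]
    - [5,36.7,-32.4,-2.9,0,0,-74]
    - [5,36.7,-32.4,-2.9,0,0,-74]
    - [5,36.7,-32.4,-2.9,0,0,-74]
    - [5,36.7,-32.4,-2.9,0,0,-74]
    - [5,36.7,-32.4,-2.9,0,0,-74]
  force: 40

```text
clock: 1.1
position: [0.4511, -0.1473, 0.2605]
tool_rot: [3.141, -0.0, 1.662]
force: [0.5, -1.9, -0.3]
grip_width: 0.0502
finger_force: 0.0
```

Run:
```python
from h import *
from workcell import bot
o=bot.observe(); print(o["clock"],o["position"],o["tool_rot"],o["qpos"])
print(delta(o,[.487,.283,.15],down(175)))
```

```text
1.1 [ 0.45113195 -0.14725681  0.2605385 ] [ 3.14122854e+00 -2.07912413e-04  1.66214720e+00] [ 0.61342244  0.27941403 -0.51288308  1.92766242  0.16390812  0.97491609
  0.11611056]
[ 4.252e+01  7.490e+00  1.107e+01  3.000e-02  0.000e+00 -7.977e+01]
```

Emit:
servo_tool:
  plan:
    - [4,42.5,7.5,11,0,0,-79.8]
    - [4,42.5,7.5,11,0,0,-79.8]
    - [4,42.5,7.5,11,0,0,-79.8]
    - [4,42.5,7.5,11,0,0,-79.8]
    - [4,42.5,7.5,11,0,0,-79.8]
    - [4,42.5,7.5,11,0,0,-79.8]
    - [4,42.5,7.5,11,0,0,-79.8]
    - [4,42.5,7.5,11,0,0,-79.8]
    - [4,42.5,7.5,11,0,0,-79.8]
    - [4,42.5,7.5,11,0,0,-79.8]

```text
clock: 2.1
position: [0.4866, 0.2858, 0.1488]
tool_rot: [3.139, -0.003, 3.062]
force: [-1.4, -1.1, 0.0]
grip_width: 0.04
finger_force: 0.0
```

Run:
```python
from h import *
from workcell import bot
o=bot.observe(); print(o["clock"],o["position"],o["tool_rot"],o["qpos"])
print(delta(o,[.487,.283,.07],down(175)),delta(o,[.487,.283,.0245],down(175)))
d=bot.grab_frame("scene");u,v=proj(d,[.487,.283,.05])[0].astype(int)
e=bot.grab_frame("top");p,q=proj(e,[.487,.283,.05])[0].astype(int)
cv2.imwrite("pics/g1.png",np.hstack([crop(d["frame"],u-35,v-50,70,80,5),crop(e["frame"],p-35,q-50,70,80,5)]))
```

```text
2.1 [0.48655831 0.28584483 0.14884112] [ 3.13888703e+00 -2.84249444e-03  3.06181091e+00] [-0.06720633  0.65170476 -0.81869468  1.80831277  0.57609823  0.93841336
  0.35287838]
[-0.09 -0.3   7.88  0.15 -0.16  0.43] [-0.1  -0.31 12.43  0.15 -0.16  0.43]
```

View pics/g1.png

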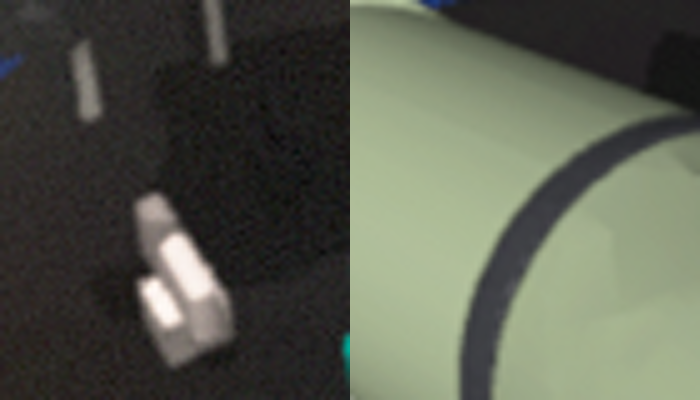

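The scene view shows the two fingers above the big handle, at crop (88,80) and (215,30), on either side of its wing at (190,270). The arm hides the handle from the top camera. Descending to grasp.

Emit:
servo_tool:
  plan:
    - [4,-0.1,-0.3,4,0,0,0]
    - [4,-0.1,-0.3,7.9,0,0,0]
    - [4,-0.1,-0.3,10.5,0,0,0]
    - [4,-0.1,-0.3,12.4,0,0,0]
    - [4,-0.1,-0.3,12.4,0,0,0]
    - [4,-0.1,-0.3,12.4,0,0,0]
    - [1,-0.1,-0.3,12.4,0,0,0]
    - [1,-0.1,-0.3,12.4,0,0,0]
    - [1,-0.1,-0.3,12.4,0,0,0]
    - [1,-0.1,-0.3,12.4,0,0,0]
  force: 50

```text
clock: 3.2
position: [0.4895, 0.2768, 0.0268]
tool_rot: [3.142, 0.001, 3.05]
force: [0.5, -1.1, 8.2]
grip_width: 0.0114
finger_force: 49.8
```

Emit:
servo_tool:
  plan:
    - [1,0,0,-1,0,0,0]
    - [1,0,0,-2,0,0,0]
    - [1,0,0,-6,0,0,0]
    - [1,0,0,-11,0,0,0]
    - [1,0,0,-16,0,0,0]
    - [1,0,0,-20,0,0,0]
    - [1,0,0,-22,0,0,0]
    - [1,0,0,-22,0,0,0]
  force: 80

```text
clock: 4.0
position: [0.4897, 0.2777, 0.2499]
tool_rot: [3.139, 0.004, 3.05]
force: [1.0, -0.0, -1.7]
grip_width: 0.011
finger_force: 52.1
```

```bash
cat >> h.py <<'E'
SEAT=np.array([.6468,-.034,.115]); VY=1.5
def fit(h,tw=12,tcp=.0268,seat=SEAT):   # h: underside above seat along spindle (m); tw: cw twist deg
    n=Ro.from_euler("z",VY,degrees=True).apply([-np.sin(np.radians(26)),0,np.cos(np.radians(26))])
    R=Ro.from_euler("z",VY,degrees=True)*Ro.from_euler("y",-26,degrees=True)*down(180)*Ro.from_euler("z",tw,degrees=True)
    return seat+n*(h+tcp),R
E
python3 - <<'E'
from h import *
from workcell import bot
o=bot.observe(); print(o["clock"],o["position"],o["tool_rot"],o["qpos"],o["force"],o["grip_width"],o["finger_force"])
P,R=fit(.09); print(P,delta(o,P,R))
E
```

```text
4.0 [0.48974359 0.27766748 0.2499284 ] [3.1392564  0.00412726 3.04993494] [ 0.00437415  0.52925412 -0.89295367  1.71793818  0.45624703  1.11156747
  0.45099083] [ 0.96227996 -0.04323661 -1.72232457] 0.010998274938300663 52.06129610538483
[ 0.5956158  -0.03534031  0.21997914] [-13.4  -30.21   2.98  -4.09 -25.43   5.14]
```

Emit:
servo_tool:
  plan:
    - [1,-13.4,-30.2,3,-4.1,-25.4,5.1]
    - [1,-13.4,-30.2,3,-4.1,-25.4,5.1]
    - [1,-13.4,-30.2,3,-4.1,-25.4,5.1]
    - [1,-13.4,-30.2,3,-4.1,-25.4,5.1]
    - [1,-13.4,-30.2,3,-4.1,-25.4,5.1]
    - [1,-13.4,-30.2,3,-4.1,-25.4,5.1]
    - [1,-13.4,-30.2,3,-4.1,-25.4,5.1]
    - [1,-13.4,-30.2,3,-4.1,-25.4,5.1]
    - [1,-13.4,-30.2,3,-4.1,-25.4,5.1]
    - [1,-13.4,-30.2,3,-4.1,-25.4,5.1]

```text
clock: 5.0
position: [0.5945, -0.035, 0.2161]
tool_rot: [3.044, 0.438, 2.939]
force: [-0.5, 0.3, -0.9]
grip_width: 0.0114
finger_force: 52.2
```

Run:
```python
from h import *
from workcell import bot
d=bot.grab_frame("scene");e=bot.grab_frame("top")
pickle.dump(d,open("s1.pkl","wb"));pickle.dump(e,open("t1.pkl","wb"))
o=bot.observe(); print(o["clock"],o["position"],o["tool_rot"],o["qpos"],o["force"])
P,R=fit(.03); print(P,delta(o,P,R))
R0=Ro.from_euler("xyz",o["tool_rot"]); pt=lambda x,y,z:o["position"]+R0.apply([x,y,z])
print("pred underside ctr",proj(d,pt(0,0,.0268)),"tcp",proj(d,pt(0,0,0)), "wing ends",proj(d,[pt(.028,0,-.011),pt(-.028,0,-.011)]))
u,v=proj(d,pt(0,0,.05))[0].astype(int);p,q=proj(e,pt(0,0,.05))[0].astype(int);print(u,v,p,q)
cv2.imwrite("pics/f1.png",np.hstack([crop(d["frame"],u-35,v-50,70,90,5),crop(e["frame"],p-35,q-45,70,90,5)]))
```

```text
5.1 [ 0.59469599 -0.03473232  0.21638751] [3.0437041  0.43879392 2.93954931] [ 0.52956512  0.39342578 -0.7188331   2.05539028  0.7497037   0.42311008
  0.66249175] [ 6.14954673e-01 -1.43693797e-04 -8.95595306e-01]
[ 0.62190905 -0.03465179  0.1660515 ] [-0.27 -0.    5.72 -0.08 -0.27  0.18]
pred underside ctr [[275.32147459 138.38910641]] tcp [[279.09010529 131.2886163 ]] wing ends [[286.02478217 138.60102746]
 [275.46777995 118.16853124]]
272 144 273 166
```

View pics/f1.png

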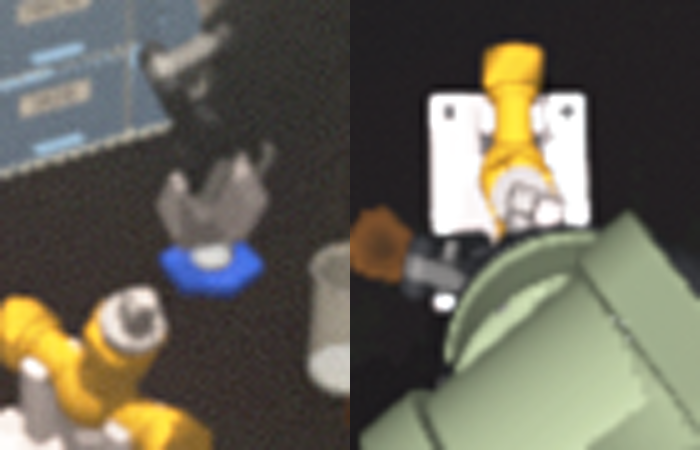

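The scene crop shows the handle held at about (215,195), hub down, with the spindle square free below at (138,310). In the top crop the flange hides most of the handle. I need the handle's offset along the wing, so I take one closer zoom with a contrast stretch and compare it with predicted hub corners.

Run:
```python
from h import *
from workcell import bot
d,e=load("s1"),load("t1"); o=bot.observe()
R0=Ro.from_euler("xyz",o["tool_rot"]); pt=lambda x,y,z:o["position"]+R0.apply([x,y,z])
a=crop(d["frame"],262,110,36,36,11);b=crop(e["frame"],258,146,36,36,11)
f=lambda im:np.clip(255*(im/255.)**.6,0,255).astype(np.uint8)
cv2.imwrite("pics/f2.png",np.hstack([f(a),f(b)]))
for dx in(0,.0033):
  H=[pt(dx+i*.0135,j*.0135,z) for z in(.0268,.0048) for i,j in((-1,-1),(-1,1),(1,1),(1,-1))]
  W=[pt(dx+i*.028,j*.006,-.027) for i,j in((-1,-1),(-1,1),(1,1),(1,-1))]
  print(dx,"scene hub",((proj(d,H)-[262,110])*11).round().tolist(),"wing",((proj(d,W)-[262,110])*11).round().tolist())
  print("top hub",((proj(e,H)-[258,146])*11+[396,0]).round().tolist())
```

```text
0 scene hub [[176.0, 249.0], [63.0, 271.0], [116.0, 377.0], [230.0, 354.0], [210.0, 184.0], [95.0, 206.0], [150.0, 314.0], [265.0, 291.0]] wing [[199.0, 35.0], [147.0, 44.0], [265.0, 272.0], [318.0, 261.0]]
top hub [[647.0, 194.0], [527.0, 171.0], [502.0, 289.0], [621.0, 312.0], [656.0, 213.0], [533.0, 189.0], [507.0, 310.0], [629.0, 334.0]]
0.0033 scene hub [[183.0, 261.0], [69.0, 284.0], [123.0, 391.0], [237.0, 367.0], [217.0, 197.0], [102.0, 219.0], [157.0, 328.0], [272.0, 304.0]] wing [[206.0, 48.0], [154.0, 57.0], [272.0, 285.0], [325.0, 275.0]]
top hub [[644.0, 209.0], [524.0, 186.0], [499.0, 304.0], [618.0, 327.0], [653.0, 228.0], [530.0, 204.0], [504.0, 325.0], [626.0, 348.0]]
```

View pics/f2.png

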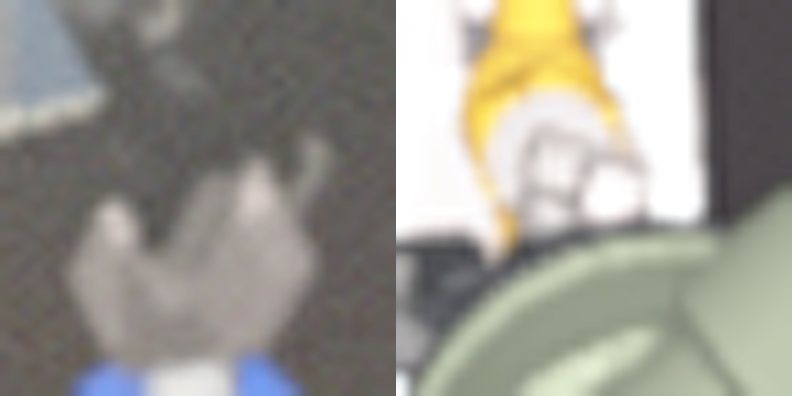

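The scene crop shows the hub's lower left corner at (68,275) and the wing's near end at (315,255). The predictions with zero offset are (63,271) and (318,261), so the handle is nearly centred in the grip. The bevel and taper together allow over 4 mm, so I approach along the spindle.

Emit:
servo_tool:
  plan:
    - [1,-0.1,0,2,0,0,0]
    - [1,-0.2,0,4,0,-0.3,0.2]
    - [1,-0.3,0,5.5,0,-0.3,0.2]
    - [1,-0.3,0,6,0,-0.3,0.2]
    - [1,-0.3,0,6.3,0,-0.3,0.2]
    - [1,-0.3,0,6.3,0,-0.3,0.2]
    - [1,-0.3,0,6.3,0,-0.3,0.2]
  force: 80

```text
clock: 5.8
position: [0.625, -0.0358, 0.1615]
tool_rot: [3.042, 0.444, 2.933]
force: [0.4, 0.7, -1.0]
grip_width: 0.0109
finger_force: 52.2
```

```bash
cat > st.py <<'E'
from h import *
from workcell import bot
o=bot.observe();P,R=fit(0)
R0=Ro.from_euler("xyz",o["tool_rot"])
print(o["clock"],"to home:",delta(o,P,R),"F tool",R0.inv().apply(o["force"]).round(1),"M",R0.inv().apply(o["moment"]).round(2),"grip",o["grip_width"].round(4),o["finger_force"].round(0),"q",o["qpos"].round(2))
E
python3 st.py
```

```text
Traceback (most recent call last):
  File "st.py", line 5, in <module>
    print(o["clock"],"to home:",delta(o,P,R),"F tool",R0.inv().apply(o["force"]).round(1),"M",R0.inv().apply(o["moment"]).round(2),"grip",o["grip_width"].round(4),o["finger_force"].round(0),"q",o["qpos"].round(2))
                                                                                                                                          ^^^^^^^^^^^^^^^^^^^^^
AttributeError: 'float' object has no attribute 'round'
```

Emit:
servo_tool:
  plan:
    - [1,0,0,0.4,0,0,0]
    - [1,0,0,0.7,0,0,0]
    - [1,0,0,1.0,0,0,0]
    - [1,0,0,1.2,0,0,0]
    - [1,0,0,1.2,0,0,0]
  force: 80

```text
clock: 6.3
position: [0.6313, -0.0349, 0.1506]
tool_rot: [3.04, 0.446, 2.934]
force: [8.2, 3.6, -2.5]
grip_width: 0.0112
finger_force: 51.6
```

```bash
sed -i 's/o\["grip_width"\].round(4),o\["finger_force"\].round(0)/round(o["grip_width"],4),round(o["finger_force"])/' st.py; python3 st.py
```

```text
6.3 to home: [ 0.18  0.02  1.2  -0.02  0.15 -0.08] F tool [-5.5  4.6  5.8] M [-0.82 -0.99  0.01] grip 0.0112 52 q [ 0.35  0.52 -0.51  2.03  0.99  0.31  0.44]
```

Emit:
servo_tool:
  plan:
    - [1,-0.05,0.05,0,0,0,0]
    - [1,-0.05,0.05,0.1,0,0,0]
    - [1,-0.05,0.05,0.3,0,0,0]
    - [1,-0.05,0.05,0.4,0,0,0]
    - [1,-0.05,0.05,0.4,0,0,0]

```text
clock: 6.8
position: [0.6333, -0.0347, 0.1474]
tool_rot: [3.041, 0.445, 2.933]
force: [1.2, 2.4, 7.4]
grip_width: 0.0112
finger_force: 53.5
```

```bash
python3 st.py
```

```text
6.8 to home: [ 0.21 -0.01  0.82 -0.05  0.14 -0.09] F tool [-3.8  3.3 -6.1] M [-0.66 -0.42  0.11] grip 0.0112 54 q [ 0.34  0.53 -0.5   2.03  1.    0.3   0.43]
```

Emit:
servo_tool:
  plan:
    - [1,-0.04,0.04,0.1,0,0,1]
    - [1,-0.04,0.04,0.3,0,0,1.5]
    - [1,-0.04,0.04,0.5,0,0,1.5]
    - [1,-0.04,0.04,0.6,0,0,1.5]
    - [1,-0.04,0.04,0.6,0,0,1.5]

```text
clock: 7.3
position: [0.6361, -0.0346, 0.1421]
tool_rot: [3.029, 0.442, 2.905]
force: [-1.0, 1.5, 8.3]
grip_width: 0.0109
finger_force: 53.8
```

```bash
python3 st.py
```

```text
7.3 to home: [ 0.23 -0.02  0.22 -0.08  0.12 -1.6 ] F tool [-2.3  2.1 -7.9] M [-0.38 -0.01  0.09] grip 0.0109 54 q [ 0.32  0.54 -0.48  2.03  1.01  0.29  0.39]
```

Sliding on smoothly. I keep pressing in small steps until the shoulder gives a clear rise in force.

Emit:
servo_tool:
  plan:
    - [1,-0.02,0.02,0.1,0,0,0]
    - [1,-0.02,0.02,0.2,0,0,0]
    - [1,-0.02,0.02,0.3,0,0,0]
    - [1,-0.02,0.02,0.3,0,0,0]

```text
clock: 7.7
position: [0.6375, -0.0346, 0.1394]
tool_rot: [3.029, 0.442, 2.904]
force: [-2.4, 0.7, 8.7]
grip_width: 0.0111
finger_force: 53.9
```

```bash
python3 st.py
```

```text
7.7 to home: [ 0.23 -0.02 -0.07 -0.1   0.11 -1.61] F tool [-1.5  1.1 -8.9] M [-0.26  0.16  0.11] grip 0.0111 54 q [ 0.31  0.54 -0.47  2.03  1.02  0.29  0.38]
```

Emit:
servo_tool:
  plan:
    - [1,-0.01,0.01,0.1,0,0,0]
    - [1,-0.01,0.01,0.2,0,0,0]
    - [1,-0.01,0.01,0.3,0,0,0]
    - [1,-0.01,0.01,0.3,0,0,0]

```text
clock: 8.1
position: [0.6385, -0.0346, 0.1383]
tool_rot: [3.03, 0.444, 2.905]
force: [-32.7, -0.5, 48.7]
grip_width: 0.0111
finger_force: 61.8
```

```bash
python3 st.py
```

```text
8.1 to home: [ 0.28 -0.03 -0.22 -0.16  0.19 -1.58] F tool [  7.7  -1.7 -58.1] M [0.2  2.17 0.06] grip 0.0111 62 q [ 0.31  0.54 -0.46  2.03  1.02  0.29  0.37]
```

A sharp rise to 58 N along the spindle says the hub is on the shoulder, 2 mm from the predicted height. I ease the pressure, then start turning. The turn centre is taken 2 mm along tool +x, since the tool sits that far to −x of the nominal axis.

Emit:
servo_tool:
  plan:
    - [1,0,0,-0.1,0,0,0]
    - [1,0,0,-0.15,0,0,0]
    - [1,0,-0.03,-0.15,0,0,8]
    - [1,0.01,-0.06,-0.15,0,0,16]
    - [1,0.02,-0.08,-0.15,0,0,24]
    - [1,0.02,-0.08,-0.15,0,0,24]

```text
clock: 8.7
position: [0.638, -0.035, 0.1384]
tool_rot: [2.851, 0.356, 2.453]
force: [-6.3, 0.5, 17.7]
grip_width: 0.0109
finger_force: 55.5
```

```bash
python3 st.py
```

```text
8.7 to home: [  0.23  -0.08  -0.19  -0.07   0.16 -25.89] F tool [ -1.3   1.9 -18.7] M [-0.07  0.36  0.1 ] grip 0.0109 56 q [ 0.24  0.53 -0.37  2.03  0.92  0.24  0.03]
```

Emit:
servo_tool:
  plan:
    - [1,0,-0.03,0,0,0,8]
    - [1,0.01,-0.06,0,0,0,16]
    - [1,0.02,-0.08,0,0,0,24]
    - [1,0.03,-0.11,0,0,0,32]
    - [1,0.05,-0.13,0,0,0,40]
    - [1,0.05,-0.13,0,0,0,40]

```text
clock: 9.3
position: [0.6373, -0.0356, 0.1381]
tool_rot: [2.694, 0.094, 1.786]
force: [-4.7, 2.2, 16.3]
grip_width: 0.0109
finger_force: 55.4
```

```bash
python3 st.py
```

```text
9.3 to home: [ 1.700e-01 -1.200e-01 -1.900e-01  3.000e-02  2.000e-01 -6.589e+01] F tool [  1.6   3.4 -16.7] M [-0.18  0.34  0.11] grip 0.0109 55 q [ 0.14  0.52 -0.24  2.04  0.72  0.19 -0.49]
```

Emit:
servo_tool:
  plan:
    - [1,0,-0.02,0,0,0,5]
    - [1,0,-0.03,0,0,0,9]
    - [1,0.01,-0.04,0,0,0,12]
    - [1,0.01,-0.04,0,0,0,12]

```text
clock: 9.7
position: [0.637, -0.0356, 0.1379]
tool_rot: [2.685, 0.004, 1.601]
force: [-4.4, 2.9, 16.6]
grip_width: 0.0112
finger_force: 55.3
```

```bash
python3 st.py
```

```text
9.7 to home: [  0.13  -0.12  -0.19   0.08   0.19 -77.7 ] F tool [  3.    3.5 -16.8] M [-0.23  0.57  0.07] grip 0.0112 55 q [ 0.12  0.51 -0.21  2.04  0.68  0.18 -0.65]
```

Emit:
servo_tool:
  plan:
    - [1,0,-0.01,0,0,0,3]
    - [1,0,-0.02,0,0,0,6]
    - [1,0,-0.02,0,0,0,6]

```text
clock: 10.0
position: [0.6371, -0.0355, 0.138]
tool_rot: [2.686, -0.043, 1.507]
force: [-3.1, 2.8, 14.7]
grip_width: 0.0114
finger_force: 55.1
```

```bash
python3 st.py
```

```text
10.0 to home: [  0.11  -0.15  -0.19   0.12   0.2  -83.69] F tool [  3.3   3.5 -14.6] M [-0.5   0.66  0.01] grip 0.0114 55 q [ 0.11  0.51 -0.2   2.04  0.66  0.17 -0.74]
```

Emit:
servo_tool:
  plan:
    - [1,0,-0.01,0,0,0,2]
    - [1,0,-0.01,0,0,0,4]
    - [1,0,-0.01,0,0,0,4]

```text
clock: 10.3
position: [0.6373, -0.0354, 0.1381]
tool_rot: [2.689, -0.073, 1.445]
force: [-0.8, 2.6, 14.7]
grip_width: 0.011
finger_force: 54.9
```

```bash
sed -i 's/o\["qpos"\].round(2)/o["qpos"].round(3)/' st.py; python3 st.py
```

```text
10.3 to home: [  0.09  -0.17  -0.19   0.16   0.21 -87.63] F tool [  3.5   5.3 -13.5] M [-0.71  0.7  -0.28] grip 0.011 55 q [ 0.107  0.512 -0.194  2.04   0.645  0.171 -0.797]
```

Emit:
servo_tool:
  plan:
    - [1,0,0,0,0,0,2]
    - [1,0,0,0,0,0,4]
    - [1,0,0,0,0,0,4]

```text
clock: 10.6
position: [0.6372, -0.0355, 0.138]
tool_rot: [2.695, -0.103, 1.382]
force: [-1.7, 2.0, 14.5]
grip_width: 0.0107
finger_force: 55.2
```

```bash
python3 st.py
```

```text
10.6 to home: [ 9.000e-02 -1.700e-01 -1.900e-01  1.600e-01  2.100e-01 -9.161e+01] F tool [  3.2   4.3 -13.7] M [-0.67  0.71 -0.54] grip 0.0107 55 q [ 0.104  0.512 -0.19   2.041  0.635  0.17  -0.857]
```

Torque has risen steadily to −0.54 N m, far above the 0.12 N m friction, over the last 8°, at a twist close to the expected 90° plus play. The valve is against its stop. I unwind most of the wind-up, open, and retreat along the spindle.

Emit:
servo_tool:
  plan:
    - [1,0,0,0,0,0,-2]
    - [1,0,0,0,0,0,-5]
    - [4,0,0,0,0,0,-5]
    - [4,0,0,0,0,0,-5]
    - [4,0,0,0,0,0,-5]
    - [4,0,0,-1,0,0,-5]
    - [4,0,0,-3,0,0,-5]
    - [4,0,0,-7,0,0,-5]
    - [4,0,0,-11,0,0,-5]
    - [4,0,0,-12,0,0,-5]

```text
clock: 11.6
position: [0.5826, -0.0374, 0.2483]
tool_rot: [2.688, -0.063, 1.461]
force: [0.4, -0.5, -0.8]
grip_width: 0.04
finger_force: 0.0
```

```bash
python3 st.py
python3 - <<'E'
from h import *
from workcell import bot
o=bot.observe(); print(o["position"],delta(o,[.45,.25,.3],down(90)))
E
```

```text
11.6 to home: [ 2.000e-01 -1.400e-01  1.212e+01  7.000e-02  3.200e-01 -8.660e+01] F tool [-0.5  0.1  0.9] M [ 0.45 -0.07  0.01] grip 0.04 0 q [ 0.396  0.285 -0.526  2.063  0.441  0.403 -0.573]
[ 0.5825902  -0.03744544  0.24830372] [ 27.38 -13.17 -10.27  26.15  -2.11  -7.02]
```

Emit:
servo_tool:
  plan:
    - [4,27.4,-13.2,-10.3,26,-2,-7]
    - [4,27.4,-13.2,-10.3,26,-2,-7]
    - [4,27.4,-13.2,-10.3,26,-2,-7]
    - [4,27.4,-13.2,-10.3,26,-2,-7]
    - [4,27.4,-13.2,-10.3,26,-2,-7]
    - [4,27.4,-13.2,-10.3,26,-2,-7]
    - [4,27.4,-13.2,-10.3,26,-2,-7]
    - [4,27.4,-13.2,-10.3,26,-2,-7]
    - [4,27.4,-13.2,-10.3,26,-2,-7]
    - [4,27.4,-13.2,-10.3,26,-2,-7]

```text
clock: 12.6
position: [0.4508, 0.2491, 0.2969]
tool_rot: [-3.14, -0.002, 1.57]
force: [-0.2, -1.1, -0.2]
grip_width: 0.0402
finger_force: 0.0
```

Run:
```python
from h import *
from workcell import bot
d=bot.grab_frame("scene");e=bot.grab_frame("top")
pickle.dump(d,open("s2.pkl","wb"));pickle.dump(e,open("t2.pkl","wb"))
o=bot.observe();print(o["clock"],o["position"],o["force"])
for tw in(80,85,90,95,100):
  P,R=fit(0,tw,tcp=0); pt=lambda x,y,z:P+R.apply([x,y,z])
  W=[pt(i*.028,0,-.054) for i in(-1,1)]
  print(tw,"scene",((proj(d,W)-[240,125])*9).round().tolist(),"top",((proj(e,W)-[250,130])*9+[396,0]).round().tolist())
cv2.imwrite("pics/r1.png",np.hstack([crop(d["frame"],240,125,44,55,9),crop(e["frame"],250,130,44,55,9)]))
```

```text
12.7 [0.45078019 0.24912092 0.2969351 ] [ 0.19104964  0.04982901 -0.02019144]
80 scene [[344.0, 137.0], [202.0, 239.0]] top [[707.0, 291.0], [509.0, 328.0]]
85 scene [[350.0, 143.0], [195.0, 232.0]] top [[708.0, 300.0], [508.0, 320.0]]
90 scene [[356.0, 150.0], [190.0, 225.0]] top [[708.0, 309.0], [507.0, 311.0]]
95 scene [[361.0, 157.0], [185.0, 217.0]] top [[708.0, 317.0], [508.0, 302.0]]
100 scene [[365.0, 165.0], [180.0, 210.0]] top [[706.0, 326.0], [509.0, 294.0]]
```

View pics/r1.png

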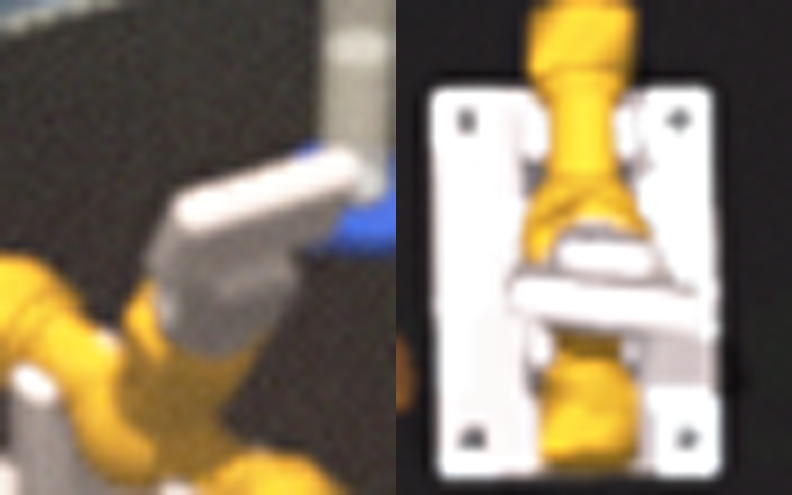

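The final view shows the wing in the top crop from (515,292) to (712,318), which matches a twist of about 96°: closed at 90° plus the play. In the scene crop the hub sits down on the bonnet, and the wing top is at the height predicted for fully home. The gripper is clear.

```bash
python3 -c "
from workcell import bot
print(bot.job_done())"
```

```text
the job is handed in; nothing more can be done
None
```

The larger wing handle is seated fully home on the spindle, the valve is turned clockwise to its closed stop, and the gripper is clear; the job was handed in at about 12.7 s, and no verdict came back.

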